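# Free the sagging gate bolt and hold the clamp bay ajar

## Task

First clear the wooden offcut from in front of the clamp bay's gate into the blue tray. Then open the gate's barrel bolt: it sags behind the keeper's bent-up lip, so lift it by its knob while you draw it back, without wrenching the keeper, and pull the self-closing gate ajar, so that its free edge stands about 8 cm out, not wide open. Finish still gripping the knob or gate and holding the gate still at that gap, the offcut staying in the tray; do not disturb the glue bottle, the jar or the tape.

Things in the scene. Friction and masses are not known exactly. Their poses are not given: they have to be found in the camera images.
- bay: White laminate clamp bay with wooden posts, fixed, 317 mm wide, roof top 120 mm high, reaching 240 mm back. Origin: on the bench below the gate, mid-width. x points into the bay (away from the robot), y along the front to the hinge, z up. 36 mm square posts at y +140 (hinge) and -140 mm (latch), 120 mm high. The shut gate, 20 mm thick and 120 mm high, lies between them at x = 0 and opens to -x.
- hinge (a point): Point on the gate's vertical hinge axis at the gate's top (bay x 0, y +120, z 120 mm).
- gate (a joint): Gate angle, rad: 0 shut, stop at 1.2; opens clockwise from above, its free edge (237 mm from the hinge) swinging to the bay's -x; 0.34 puts that edge 80 mm out. A spring closes it when released (0.6 N m when shut, 0.8 at 0.35 rad: 5 to 6 N at the knob). Locked while the bolt's nose is between the keeper's cheeks.
- leaf: Gate leaf with the bolt it carries: wooden frame 234 x 20 x 115 mm, clear panel, and on its top rail two dark wire staples (tops 166 mm above the bench, 215 and 45 mm from the hinge) that guide the bolt loosely. Origin on the hinge axis at bench level; extends along its -y; its -x side faces the robot. Up to 1 mm of vertical play in the hinge.
- bolt_slide (a joint): How far the bolt is drawn back along the gate towards the hinge (leaf +y), m: 0 to 0.004 at the start, stop at 0.045. About 2 N of friction. Without lifting it jams at about 0.005 on the lip; the gate is free beyond about 0.021.
- bolt_lift (a joint): How far the bolt is lifted, m: 0 sagged, stop at 0.018. It falls back by its own weight (0.17 kg). The nose passes over the lip when lifted 0.010 or more, and must stay so until bolt_slide exceeds 0.020.
- knob (a point): Grip point on the bolt's upright round brass knob (diameter 16 mm, black cap 24 mm wide and 9 mm thick). On the knob's axis, 47 mm above the bolt rod's axis, 18 mm below the cap's top, 187 mm above the bench when sagged; moves with bolt and gate. At the start about 180 mm from the hinge axis. Being round, the knob may turn in the grip as the gate swings.
- keeper: Bent steel keeper on the latch post, fixed: two cheeks 40 mm tall, 17 mm apart, either side of the bolt's nose, and a red lip 13 mm high bent up across the gate side; the nose (10 x 10 mm, hanging 16 mm below the rod's axis) hooks behind it. Origin: centre of its underside, on the post top (bay y -140, z 120 mm).
- offcut: Brown wooden offcut, 60 (x) x 36 (y) x 30 (z) mm, 40 to 85 g, lying flat on the bench in front of the gate. Origin: centre of its underside.
- offcut_mid (a point): Centre of the offcut, 15 mm above its underside.
- tray: Blue open tray, fixed, 160 x 160 mm, 45 mm high, walls and floor 5 mm. Origin: centre of its underside. It stands in front of the bay on the left or on the right.
- glue: White glue bottle with orange cap, diameter 56 mm, 150 mm tall, standing on the side opposite the tray. Leave alone. Origin: centre of its underside.
- jar: Amber jar of screws, diameter 54 mm, 65 mm tall, standing on the bench beside the bay, left or right. Leave alone. Origin: centre of its underside.
- tape: Yellow roll of tape, diameter 70 mm, 24 mm tall, lying on the bench at the bay's other side. Leave alone. Origin: centre of its underside.

How it is judged (in metres and radians):
On the way, in this order (a step that is already met when the one before it is completed fails the run):
1. the offcut lies in the tray, let go, with the gate still shut (x of offcut_mid in the frame of tray between -0.07 and 0.07 m and y of offcut_mid in the frame of tray between -0.07 and 0.07 m and z of offcut_mid in the frame of tray between 0 and 0.045 m and contact force between the fingers and offcut below 0.1 N and linear speed of offcut below 0.03 m/s and value of joint gate below 0.08 rad and value of joint bolt_slide below 0.015 m), for 0.2 s.
2. the bolt is lifted over the bent lip and drawn clear of the keeper (value of joint bolt_slide above 0.022 m), for 0.1 s.
At the end, for the whole second after the job is handed in: The robot's fingers still hold the gate (more than 1 N of contact with the gate or its bolt) at rest between 0.21 and 0.54 rad open (free edge 5 to 12 cm out), below 0.05 rad/s, and the offcut lies in the tray (x of offcut_mid in the frame of tray between -0.07 and 0.07 m and y of offcut_mid in the frame of tray between -0.07 and 0.07 m and z of offcut_mid in the frame of tray between 0 and 0.045 m and value of joint gate between 0.21 and 0.54 rad and velocity of joint gate between -0.05 and 0.05 rad/s and contact force between the fingers and leaf above 1 N); the arm keeps its last pose, push and grip.
It fails at once if the glue bottle is knocked over or shifted by more than 3 cm (distance of glue from where it was at the start of the episode above 0.03 m or angle between glue's own z axis and vertical above 0.5 rad).
It fails at once if the jar of screws is knocked over or shifted by more than 3 cm (distance of jar from where it was at the start of the episode above 0.03 m or angle between jar's own z axis and vertical above 0.5 rad).
It fails at once if the roll of tape is knocked over or shifted by more than 3 cm (distance of tape from where it was at the start of the episode above 0.03 m or angle between tape's own z axis and vertical above 0.5 rad).
It fails at once if the keeper is wrenched: it is loaded with more than 45 N (contact force between keeper and anything else above 45 N).
It fails at once if the gate is swung wide, past 0.8 rad (value of joint gate above 0.8 rad).
It also fails if it takes over 58 s, if anything falls off the work surface, if the arm or the gripper's body presses on something with over 40 N, if the wrist force passes 120 N, or if a joint passes its speed limit or range.

## Robot

A 6-joint arm with a two-finger parallel gripper is mounted at the origin on the work surface. World frame = base frame: x ahead of the robot, y to its left, z up, the work surface at z = 0. Lengths are in mm, angles in degrees, forces in N, time in s.
With the tool pointing down it reaches from about 350 to 875 mm from the base axis. Payload 4.2 kg.
Tool frame: the origin (TCP) lies on the centre line of the jaws, within the pads' length; the fingertips stand 8 mm ahead of it and the grasp point (between the pads) lies 11 mm behind it (arm.finger_overhang is the distance from the TCP to the fingertips, in mm); z points along the fingers, y is the direction in which the jaws open and shut (so a half turn about z gives the same grasp; the last joint's range is limited). The gripper opens to 87 mm and grips with 3 to 60 N. Pads are 19 mm wide; open, the fingers measure 117 mm over their backs; the gripper's body (75 mm by 190 mm) begins 51 mm behind the grasp point.
Start: joints at [83.056, 22.042, 0.453, 0, -68.411, -14.817], TCP at [231.676, 580.453, 230.55] pointing down, gripper open.
Joint ranges: [-179.83, 179.83], [-69.29, 118.12], [-61.27, 80.66], [-181.25, 117.63], [-171.15, -9.14], [-177.46, 177.46]. Speed limits (degrees/s): [159.86, 159.86, 180, 180, 180, 180].

## Interface

Orientations are given as a 3x3 rotation matrix whose columns are the frame's x, y, z axes.
In Python, from station import arm gives the robot as it stands. Calls block until the motion is done:
- arm.move_ptp(position, orientation): joint-space move of the TCP to a pose.
- arm.move_linear(position, orientation=None, feed=150): straight line of the TCP; orientation=None keeps the orientation; feed is the mean speed in mm/s.
- arm.movej(angles): joint-space move.
- arm.ungrasp() and arm.grab(f_grip=None): open the fingers fully, or close them until they stop; f_grip is the grip in N (None keeps the last).
- arm.wait(seconds).
- arm.inverse_kinematics(position, orientation): joint angles nearest the present ones, or None.
- arm.observe(): the state.
- arm.camera(name): name is "side" or "top"; returns a dict with "pixels" (400x640x3 uint8, red, green, blue), "fx", "fy", "cx", "cy" (pixels), "rvec" (rotation vector, rad) and "tvec" (3), from world to camera coordinates, as OpenCV has them. Camera axes: x right, y down, z forward; pixel columns grow to the right and rows downward; lengths in mm; the calibration is good to about 2 mm. A picture is of the moment at which its call begins. There is no depth.
A pose or a line that the arm cannot do raises arm.MotionError and nothing moves.
- arm.job_done(): hands the job in, once; it reports no verdict.
The state is a dict: "time": time; "joint_pos": joint angles; "joint_velocities": joint speeds; "joint_efforts": joint torques, N m; "tcp_pos": TCP position; "orientation": TCP orientation; "force": force on the tool from outside, world axes, zero at the start; "moment": the same for the moment, N m; "grip_width": finger opening in mm.
Only numpy, scipy, OpenCV 4.12 (cv2) and the standard library are available. Lean on these libraries where they do the work, as an engineer would, in place of code of your own. Each camera call takes 0.05 s, during which the arm holds its last target.

## Working session

There is one attempt and no reset: what is moved stays moved. The work goes in short steps, each a Python script; the robot and the scene stay as the last script left them, time stands still between calls to the robot, and variables do not carry over. Pictures are saved under pics/ and viewed, and the job is handed in when it is done.

```bash
mkdir -p pics; ls
python3 - <<'E'
from station import arm
import cv2
for n in("side","top"):
    c=arm.camera(n); cv2.imwrite(f"pics/{n}0.png",c["pixels"][:,:,::-1]); print(n,{k:c[k] for k in c if k!="pixels"})
s=arm.observe(); print(s)
E
```

```text
pics
side {'fx': 426.51536919068826, 'fy': 426.51536919068826, 'cx': 319.6295052631321, 'cy': 204.89753883571754, 'rvec': array([ 0.15544528, -2.83919337,  1.20814459]), 'tvec': array([538.83314241, 137.29993938, 990.89548188])}
top {'fx': 422.23964988564603, 'fy': 422.23964988564603, 'cx': 319.1992802524357, 'cy': 204.32240713550837, 'rvec': array([ 2.16976568, -2.20645223,  0.09463555]), 'tvec': array([ -10.86188025,  533.5565169 , 1223.10375395])}
{'time': 0.1, 'joint_pos': array([ 8.30564111e+01,  2.20867097e+01,  3.88813157e-01, -2.29458904e-02,
       -6.84120440e+01, -1.48189636e+01]), 'joint_velocities': array([ 0.11267316,  0.03236364,  0.0850786 ,  0.09502278, -0.01541176,
        0.07589775]), 'joint_efforts': array([-4.84754109e-04, -3.91691065e+01,  1.87934786e+01,  4.23196614e+00,
        1.34064595e-02, -7.68697942e-05]), 'tcp_pos': array([231.50321272, 579.9921289 , 229.57962063]), 'orientation': array([[ 9.28673614e-01, -3.70897502e-01, -6.01625208e-04],
       [-3.70897967e-01, -9.28671761e-01, -1.85970503e-03],
       [ 1.31047611e-04,  1.95020056e-03, -9.99998090e-01]]), 'force': array([ 1.128716  , -0.10604454, -0.37312419]), 'moment': array([ 0.01396345, -0.03815412, -0.04074647]), 'grip_width': 87.25111388842747}
```

View pics/side0.png

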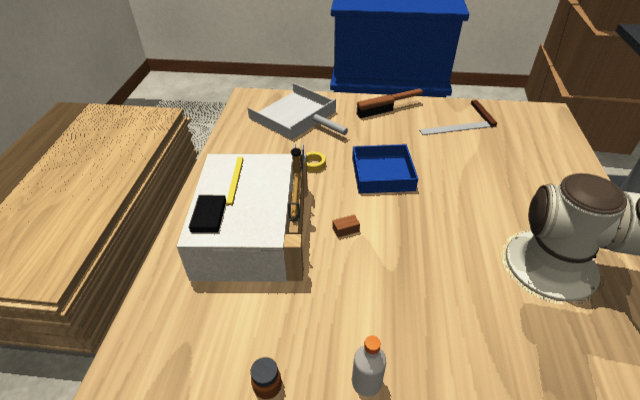

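View pics/top0.png

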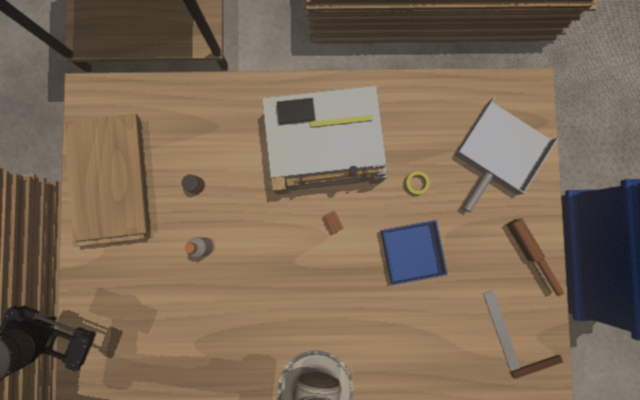

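The side view shows the bay at about (245,215), offcut at (346,226), tray at (385,168) and gripper out of frame. In the top view the offcut is at (333,223), the tray at (413,252), the knob near (352,171), the glue at (198,248), the jar at (192,185) and the tape at (418,183). I'll enlarge both and measure.

```bash
cat > h.py <<'E'
import numpy as np, cv2
def ray(c,uv):
    R=cv2.Rodrigues(c["rvec"])[0]; K=np.array([[c["fx"],0,c["cx"]],[0,c["fy"],c["cy"]],[0,0,1]])
    d=R.T@np.linalg.inv(K)@np.array([uv[0],uv[1],1.]); o=-R.T@c["tvec"]; return o,d/np.linalg.norm(d)
def onz(c,uv,z):
    o,d=ray(c,uv); return o+d*(z-o[2])/d[2]
def proj(c,P):
    K=np.array([[c["fx"],0,c["cx"]],[0,c["fy"],c["cy"]],[0,0,1]])
    return cv2.projectPoints(np.float64(P).reshape(-1,3),c["rvec"],c["tvec"],K,None)[0].reshape(-1,2)
def two(a,ua,b,ub):
    o1,d1=ray(a,ua);o2,d2=ray(b,ub)
    A=np.stack([d1,-d2],1);t=np.linalg.lstsq(A,o2-o1,rcond=None)[0]
    p,q=o1+t[0]*d1,o2+t[1]*d2; return (p+q)/2,np.linalg.norm(p-q)
E
python3 - <<'E'
import cv2
s=cv2.imread("pics/side0.png");t=cv2.imread("pics/top0.png")
cv2.imwrite("pics/s1.png",cv2.resize(s[135:285,175:345],None,fx=4,fy=4,interpolation=cv2.INTER_CUBIC)[:600])
cv2.imwrite("pics/t1.png",cv2.resize(t[80:240,255:395],None,fx=3.7,fy=3.7,interpolation=cv2.INTER_CUBIC)[:600])
E
```

```text
(no output)
```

View pics/s1.png

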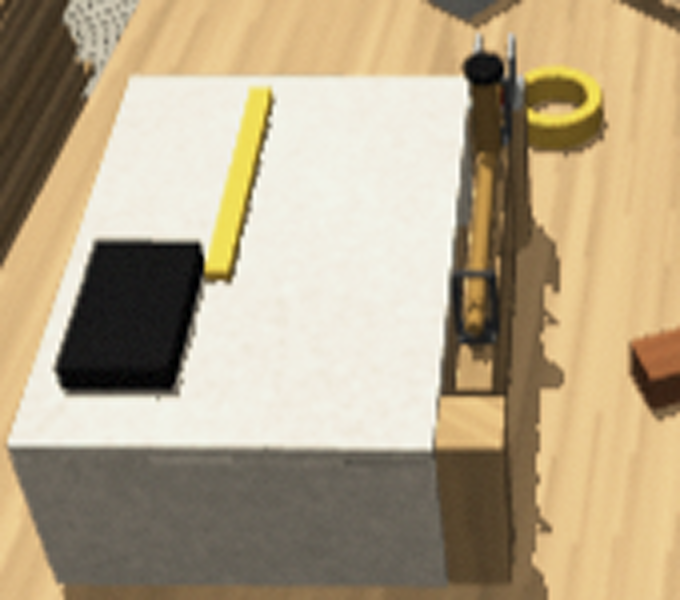

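View pics/t1.png

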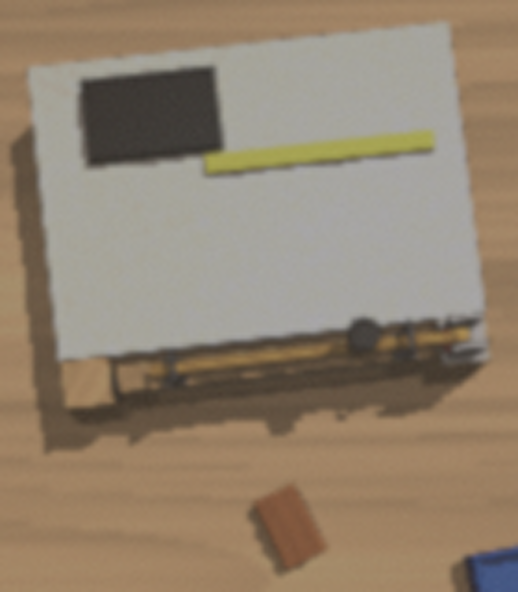

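The side crop shows the cap at full-image (296,152). In the top crop the cap is at (353,170.5), the roof corners are clear, and the offcut is rotated. Next: masks and rays.

```bash
cat > m.py <<'E'
from station import arm
from h import *
t=arm.camera("top"); s=arm.camera("side")
hs={n:cv2.cvtColor(c["pixels"],cv2.COLOR_RGB2HSV) for n,c in (("t",t),("s",s))}
def blob(n,lo,hi,box):
    m=cv2.inRange(hs[n],np.array(lo),np.array(hi)); k=np.zeros_like(m); x0,y0,x1,y1=box; k[y0:y1,x0:x1]=m[y0:y1,x0:x1]
    cs=cv2.findContours(k,cv2.RETR_EXTERNAL,cv2.CHAIN_APPROX_NONE)[0]
    return max(cs,key=cv2.contourArea)
def cen(c): M=cv2.moments(c); return np.array([M["m10"]/M["m00"],M["m01"]/M["m00"]])
def rect(c,z):
    P=np.array([onz(t,p,z)[:2] for p in c.reshape(-1,2)],np.float32); return cv2.minAreaRect(P)
E
python3 - <<'E'
from m import *
np.set_printoptions(precision=1,suppress=True)
for u,v in [(333,217),(333,223),(412,250),(300,150),(353,171),(340,178)]: print("t",u,v,hs["t"][v,u])
for u,v in [(346,222),(350,230),(385,160),(240,200),(296,152),(296,165)]: print("s",u,v,hs["s"][v,u])
o=blob("t",(0,110,60),(13,255,255),(310,200,355,245)); print("off",cv2.contourArea(o),cen(o),rect(o,30),onz(t,cen(o),30))
tr=blob("t",(100,100,30),(130,255,255),(370,210,455,295)); print("tray",cv2.contourArea(tr),rect(tr,45))
r=blob("t",(0,0,125),(180,40,255),(255,80,395,190)); print("roof",cv2.contourArea(r),rect(r,120))
b=cv2.approxPolyDP(cv2.convexHull(r),4,True).reshape(-1,2)
for p in b: print("roofcorner",p,onz(t,p,120))
k=blob("t",(0,0,0),(180,255,62),(344,162,362,179)); ks=blob("s",(0,0,0),(180,255,40),(288,145,304,158))
print("cap",cv2.contourArea(k),cen(k),cv2.minEnclosingCircle(k),cv2.contourArea(ks),cen(ks),onz(t,cen(k),203),two(t,cen(k),s,cen(ks)))
for n,uv in (("jar",(192,185)),("glue",(198,248)),("tape",(418,183))): print(n,onz(t,uv,{"jar":65,"glue":140,"tape":24}[n]))
for p in [(64,362),(112,362),(112,405),(68,405)]: print("post",onz(t,(p[0]/3.7+255,p[1]/3.7+80),120))
E
```

```text
t 333 217 [ 11 131 128]
t 333 223 [ 11 131 128]
t 412 250 [111 128 128]
t 300 150 [ 28  18 166]
t 353 171 [15 29 70]
t 340 178 [15 87 94]
s 346 222 [ 12 160 169]
s 350 230 [ 12 168  56]
s 385 160 [110 194 168]
s 240 200 [ 23  14 241]
s 296 152 [150  12  22]
s 296 165 [ 18 156  72]
off 221.0 [332.9 222. ] ((480.896484375, -58.72803497314453), (58.52970886230469, 36.54795837402344), 25.542343139648438) [480.2 -58.6  30. ]
tray 2232.0 ((389.6961669921875, -278.74462890625), (151.59011840820312, 135.9493865966797), 9.460415840148926)
roof 8959.5 ((726.5789794921875, -33.891510009765625), (223.0128936767578, 318.2376403808594), 5.479345321655273)
roofcorner [375  86] [ 851.9 -178.8  120. ]
roofcorner [385 165] [ 630.5 -200.2  120. ]
roofcorner [270 176] [605.1 113.8 120. ]
roofcorner [264  98] [822.1 128.5 120. ]
cap 1.5 [350.8 174.1] ((351.5, 173.5), 1.581238865852356) 45.5 [295.8 152.2] [594.7 -98.8 203. ] (array([600.7, -98.4, 202.3]), np.float64(11.725050070466146))
jar [590.8 340.9  65. ]
glue [414.2 302.5 140. ]
tape [ 591.4 -312.7   24. ]
post [600.  107.6 120. ]
post [599.5  72.3 120. ]
post [567.7  72.7 120. ]
post [568.2 104.9 120. ]
```

Run:
```python
from m import *
np.set_printoptions(precision=1,suppress=True)
k=blob("t",(0,0,0),(180,60,80),(344,162,362,178)); ks=blob("s",(0,0,0),(180,255,40),(288,145,304,158))
print(hs["t"][164:180,346:361,2]); print(hs["t"][164:180,346:361,1])
print("cap",cv2.contourArea(k),cen(k),cv2.minEnclosingCircle(k),onz(t,cen(k),203),onz(s,cen(ks),201),two(t,cen(k),s,cen(ks)))
tr=blob("t",(100,80,15),(135,255,255),(370,210,455,295)); print("tray",cv2.contourArea(tr),rect(tr,45),rect(tr,25))
cv2.imwrite("pics/tr.png",cv2.resize(t["pixels"][200:300,310:460,::-1],None,fx=5,fy=5))
```

```text
[[166 166 167 166 166 166 164 162 164 166 166 166 167 167 166]
 [165 165 166 162 155 150 141 138 146 153 158 165 167 166 166]
 [165 168 166 153 125 106  93  89  94 110 134 155 161 157 154]
 [166 166 159 135  95  73  67  66  69  75  97 122 138 131 116]
 [149 148 134 104  73  68  67  71  69  70  73  83  96  95  89]
 [102 101  93  72  66  69  70  72  72  72  71  71  77  86  87]
 [ 82  83  78  65  67  69  69  71  71  72  71  76  88  99 103]
 [ 91  94  83  67  68  69  72  72  70  71  77  89 112 126 129]
 [100 102  91  72  65  68  71  71  70  72  80 106 130 138 141]
 [ 95  94  84  66  59  65  65  65  69  71  86 112 128 128 125]
 [ 96  94  85  70  61  61  59  63  65  70  82  99 105 103  97]
 [ 86  85  80  73  65  64  65  67  71  73  77  84  87  88  79]
 [ 82  81  80  76  71  73  74  76  78  79  81  85  93  91  84]
 [ 95  94  90  85  83  85  83  81  78  80  82  87  89  87  81]
 [ 92  92  89  86  89  92  86  80  75  72  72  74  76  74  69]
 [ 76  75  76  77  78  80  77  75  75  73  76  75  73  71  67]]
[[  5   5   6   6   9   9  11  11  12  12  12   9   9  12  14]
 [  6   5   8   6  10   8   
[... 616 characters left out ...]
 80  82  76  67  69  72  80  79  88  88  84  84]
 [ 90  88  86  81  79  80  79  81  85  81  82  87  85  87  79]
 [ 91  87  91  81  83  84  80  82  85  83  84  85  89  85  79]
 [ 86  89  89  83  83  86  86  80  71  74  74  79  77  83  74]
 [ 74  82  74  73  78  77  76  78  68  73  74  75  70  68  76]]
cap 42.5 [352.8 170.3] ((353.0, 170.3000030517578), 4.20604944229126) [ 604.4 -104.   203. ] [ 607.  -100.7  201. ] (array([ 606.4, -104.4,  198. ]), np.float64(2.535096320482532))
tray 2592.5 ((389.8352355957031, -288.6161804199219), (155.62832641601562, 157.78895568847656), 9.475822448730469) ((389.01470947265625, -293.2789306640625), (158.1902618408203, 160.38648986816406), 9.475821495056152)
```

View pics/tr.png

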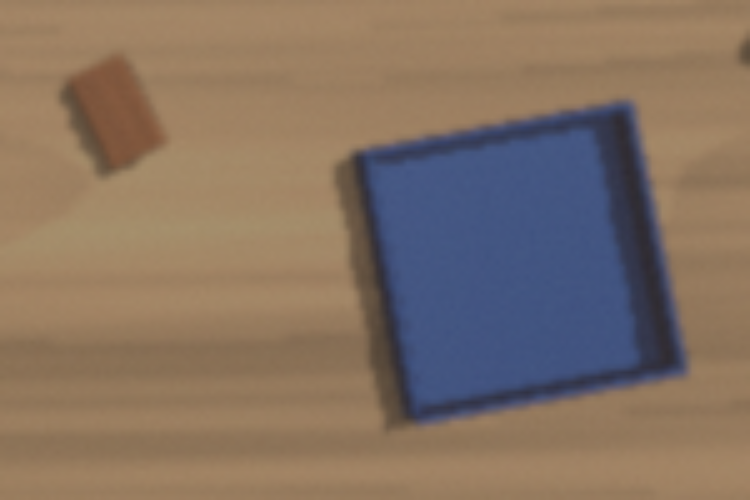

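Cross-view check: the cap is at (605,-104,~199) with a 2.5 mm gap, which matches the expected height of 200 and about 176 mm from the hinge. The offcut measures 58.5x36.5 mm at (480.5,-58.5), long axis +25.5°. The tray is about 156 mm wide at (390,-288), yaw 9.5°. Now moving the offcut.

```bash
cat >> h.py <<'E'
def down(a):
    a=np.radians(a);c,s=np.cos(a),np.sin(a); return np.array([[c,s,0],[s,-c,0],[0,0,-1.]])
E
python3 - <<'E'
from station import arm
from h import *
np.set_printoptions(precision=1,suppress=True)
R=down(25.5); T=down(9.5)
print(arm.inverse_kinematics([480.5,-58.5,250],R),arm.inverse_kinematics([390,-288,150],T))
for a in (95.4,-84.6,76,-104): print(a,arm.inverse_kinematics([600,-100,250],down(a)))
arm.move_ptp([480.5,-58.5,250],R)
arm.move_linear([480.5,-58.5,13],feed=150)
arm.grab(25); print("w",arm.observe()["grip_width"],arm.observe()["tcp_pos"],arm.observe()["force"])
arm.move_linear([480.5,-58.5,140],feed=150)
s=arm.observe();print("w",s["grip_width"],s["force"],s["time"])
E
```

```text
[ 12.3   7.3 -16.8   0.  -65.9 103.2] [-17.2  13.  -25.4   0.  -51.5 116.7]
95.4 None
-84.6 [  5.8  19.7  -0.3   0.  -70.   -0.4]
76 [  5.8  19.7  -0.3   0.  -70.  160.2]
-104 [  5.8  19.7  -0.3   0.  -70.  -19.8]
w 35.55369184877041 [480.5 -58.5  13. ] [-0.7  0.8  0. ]
w 35.61423750236233 [ 0.3  0.2 -1.7] 6.3583
```

The grip width is 35.6 mm (nominal 36), so the offcut is held. Placing it.

Run:
```python
from station import arm
from h import *
np.set_printoptions(precision=1,suppress=True)
T=down(9.5)
arm.move_ptp([390,-288,140],T)
arm.move_linear([390,-288,21],feed=120)
arm.ungrasp()
arm.move_linear([390,-288,150],feed=200)
arm.move_ptp([500,-104,290],down(-84.6))
c=arm.camera("top");cv2.imwrite("pics/t2.png",cv2.resize(c["pixels"][140:320,260:470,::-1],None,fx=3,fy=3))
s=arm.observe();print("w",s["grip_width"],s["force"],s["time"],s["tcp_pos"])
```

```text
w 86.69777868304183 [ 0.  -0.2 -0.9] 12.175 [ 499.7 -104.2  289.4]
```

View pics/t2.png

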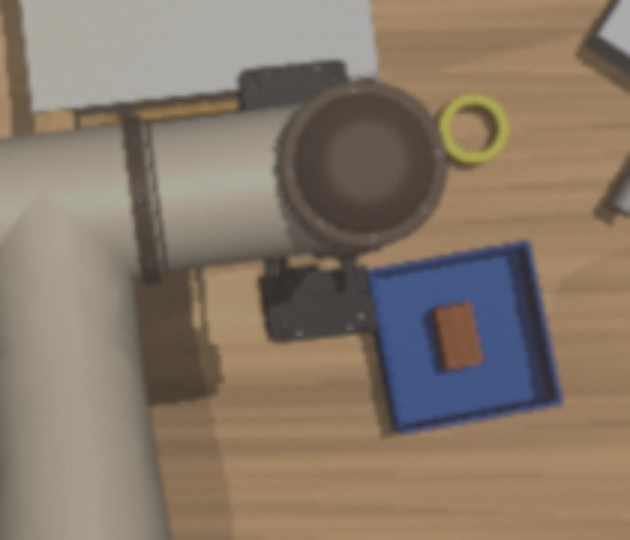

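The offcut lies centred in the tray, at about (458,337) in the crop. Next, a gentle grip on the knob with the jaws along bay x.

Run:
```python
from station import arm
from h import *
np.set_printoptions(precision=1,suppress=True)
R=down(-84.6)
arm.move_linear([605,-104,290],R,feed=200)
arm.move_linear([605,-104,175],feed=120)
f0=arm.observe()["force"]
c=arm.camera("side");cv2.imwrite("pics/s3.png",cv2.resize(c["pixels"][90:240,210:390,::-1],None,fx=4,fy=4))
arm.grab(8)
arm.wait(.2)
s=arm.observe();print("w",s["grip_width"],f0,s["force"],s["moment"],s["time"],s["tcp_pos"])
c=arm.camera("side");cv2.imwrite("pics/s4.png",cv2.resize(c["pixels"][90:240,210:390,::-1],None,fx=4,fy=4))
```

```text
w 22.88896781410956 [-0.9  0.2 -0.3] [ 2.5 -0.  -0.5] [ 0.1 -0.5  0. ] 15.275 [ 605.3 -103.9  175.1]
```

View pics/s4.png

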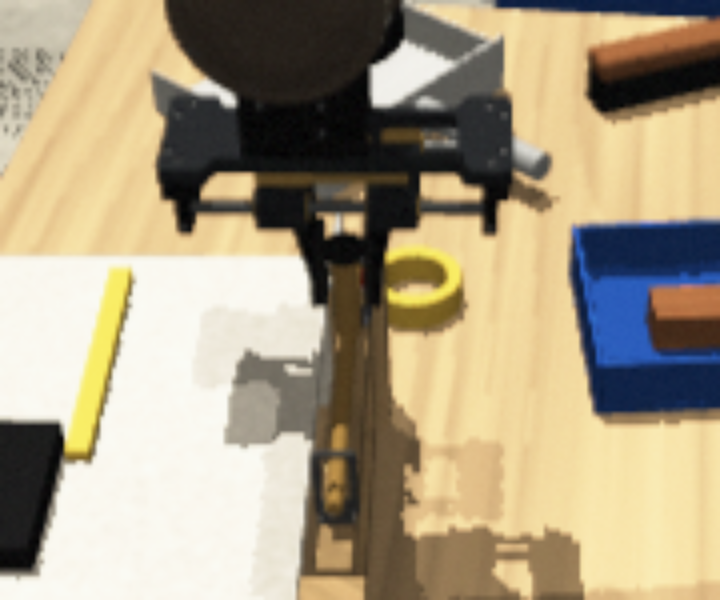

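The grip width is 22.9 mm: the fingers are on the cap, not the 16 mm shank. The +3.4 N in x is about the closing spring's force, so the knob sits a little further +x. I'll regrip with the pads centred on the cap, at x=606.

Run:
```python
from station import arm
from h import *
np.set_printoptions(precision=1,suppress=True)
def p(m):
    s=arm.observe();print(m,"w",s["grip_width"].round(1) if hasattr(s["grip_width"],'round') else s["grip_width"],s["force"],s["moment"],round(s["time"],1),s["tcp_pos"])
arm.ungrasp()
arm.move_linear([606,-104,189],feed=100)
arm.grab(10);p("g10")
arm.grab(40);p("g40")
arm.move_linear([606,-104,193],feed=20);p("l4")
c=arm.camera("side");cv2.imwrite("pics/s5.png",cv2.resize(c["pixels"][90:240,210:390,::-1],None,fx=4,fy=4))
```

```text
g10 w 23.298525122172084 [ 0.6 -1.   0.3] [ 0.1 -0.1  0. ] 17.9 [ 606. -104.  189.]
g40 w 22.11747239513494 [ 0.6 -0.9  0.4] [0.1 0.  0. ] 18.1 [ 606. -104.  189.]
l4 w 22.4523210093068 [-0.   0.1 -1.2] [ 0.2 -0.1  0. ] 18.5 [ 605.9 -103.9  192.9]
```

View pics/s5.png

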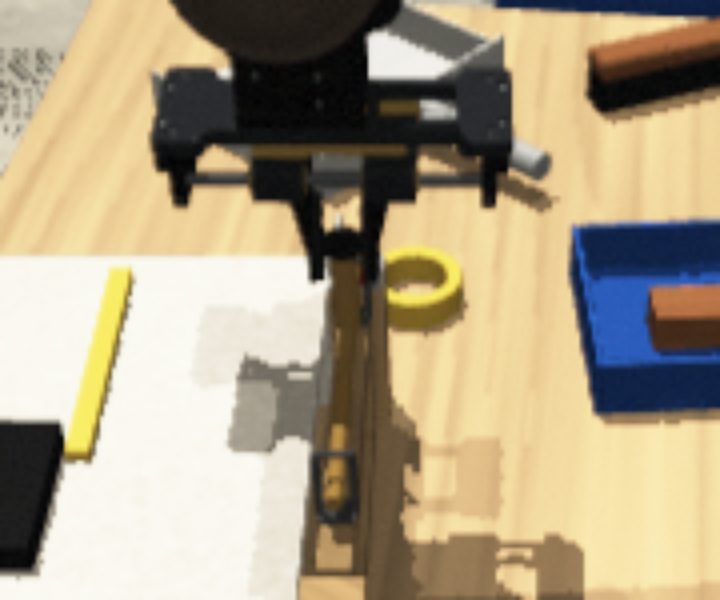

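Lifting 4 mm added -1.6 N in z, equal to the bolt's 1.7 N weight, so the bolt is rising in the grip (cap at (343,243) in the crop). Lifting to 14 mm, then drawing in steps while watching the force.

Run:
```python
from station import arm
from h import *
np.set_printoptions(precision=1,suppress=True)
def p(m):
    s=arm.observe();print(m,"w",round(float(s["grip_width"]),1),s["force"],s["moment"],round(s["time"],1),s["tcp_pos"]);return s["force"]
arm.move_linear([606,-104,203],feed=30);p("lift")
yb=np.array([-np.sin(np.radians(5.4)),np.cos(np.radians(5.4)),0])
P=np.array([606,-104,203.])
for d in (4,8,14,20,26,32):
    arm.move_linear(P+yb*d,feed=40);f=p(d)
    if np.linalg.norm(f)>12: print("STOP");break
c=arm.camera("side");cv2.imwrite("pics/s6.png",cv2.resize(c["pixels"][90:240,210:390,::-1],None,fx=4,fy=4))
c=arm.camera("top");cv2.imwrite("pics/t6.png",cv2.resize(c["pixels"][80:240,255:395,::-1],None,fx=3.7,fy=3.7))
```

```text
lift w 22.2 [-0.5  1.  -1.3] [ 0.3  0.  -0. ] 19.0 [ 606.  -104.   203.3]
4 w 21.9 [ 0.1 -1.  -0.9] [-0.2 -0.  -0. ] 19.3 [ 605.6 -100.1  203. ]
8 w 22.1 [ 1.7 -0.8 -1.4] [-0.2 -0.   0. ] 19.5 [605.2 -95.8 202.9]
14 w 22.3 [-1.7 -0.8 -2.4] [-0.  0.  0.] 19.8 [604.6 -89.6 202.9]
20 w 22.1 [-0.7  0.2 -2.5] [0.1 0.1 0.1] 20.1 [604.  -83.6 202.9]
26 w 22.1 [-0.7 -0.3 -1. ] [ 0.   0.1 -0. ] 20.4 [603.5 -77.7 202.9]
32 w 22.1 [-0.2 -1.  -2.3] [-0.   0.1  0. ] 20.7 [602.9 -71.7 203. ]
```

View pics/s6.png

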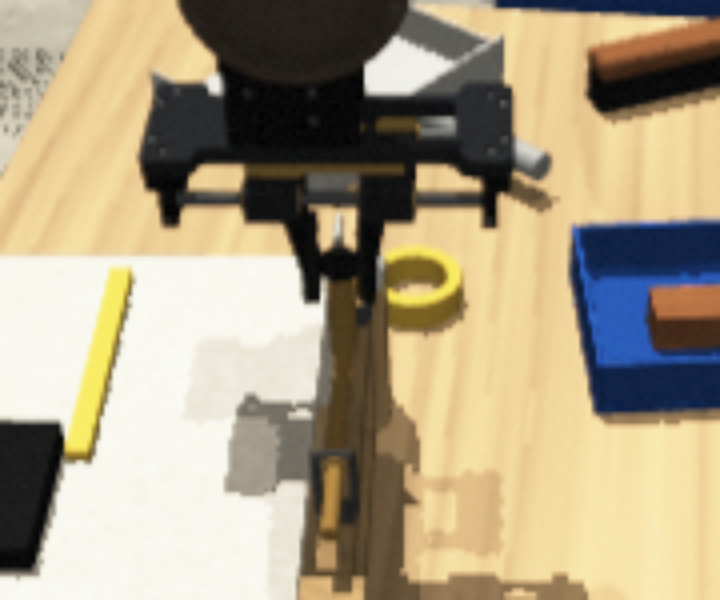

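The force stayed under 3 N, and the cap at (340,262) and the bolt's tail past the staple at (330,530) moved with the gripper: drawn about 32 mm. Now swinging the gate about its hinge, turning the tool with it.

Run:
```python
from station import arm
from h import *
np.set_printoptions(precision=1,suppress=True)
def p(m):
    s=arm.observe();print(m,"w",round(float(s["grip_width"]),1),s["force"],s["moment"],round(s["time"],1),s["tcp_pos"]);return s["force"]
H=np.array([589.4,71.3,203]);P=np.array([602.9,-71.7,203.])
for th in (.06,.12,.18,.24,.30,.35):
    q=H+cv2.Rodrigues(np.array([0,0,-th]))[0]@(P-H)
    arm.move_linear(q,down(-84.6-np.degrees(th)),feed=40);f=p(th)
    if np.linalg.norm(f)>25: print("STOP");break
arm.wait(.3);p("end")
for n in("side","top"):
    c=arm.camera(n);np.save(f"pics/{n}7.npy",c["pixels"])
    cr=c["pixels"][90:240,210:390] if n=="side" else c["pixels"][80:300,255:455]
    k=4 if n=="side" else 2.7
    cv2.imwrite(f"pics/{n}7.png",cv2.resize(cr[:,:,::-1],None,fx=k,fy=k))
```

```text
0.06 w 22.0 [ 3.1 -1.6 -0.7] [-0.2 -0.9  0.2] 21.2 [595.6 -72.2 203.7]
0.12 w 22.2 [ 2.8 -1.  -0.6] [-0.3 -1.1  0.2] 21.5 [586.4 -72.3 203.4]
0.18 w 22.2 [ 4.  -2.6 -1. ] [-0.4 -1.1  0.2] 21.9 [577.6 -71.8 203.2]
0.24 w 22.1 [ 3.6 -1.4 -1.3] [-0.5 -1.1  0.2] 22.3 [568.9 -70.9 203.1]
0.3 w 21.9 [ 4.  -2.1 -2.5] [-0.4 -1.1  0.2] 22.6 [560.4 -69.3 203.1]
0.35 w 22.3 [ 3.  -2.  -1.6] [-0.5 -1.3  0.1] 23.0 [553.3 -67.7 203.1]
end w 22.2 [ 3.1 -2.  -1.6] [-0.5 -1.2  0.1] 23.3 [553.3 -67.7 203. ]
```

View pics/side7.png

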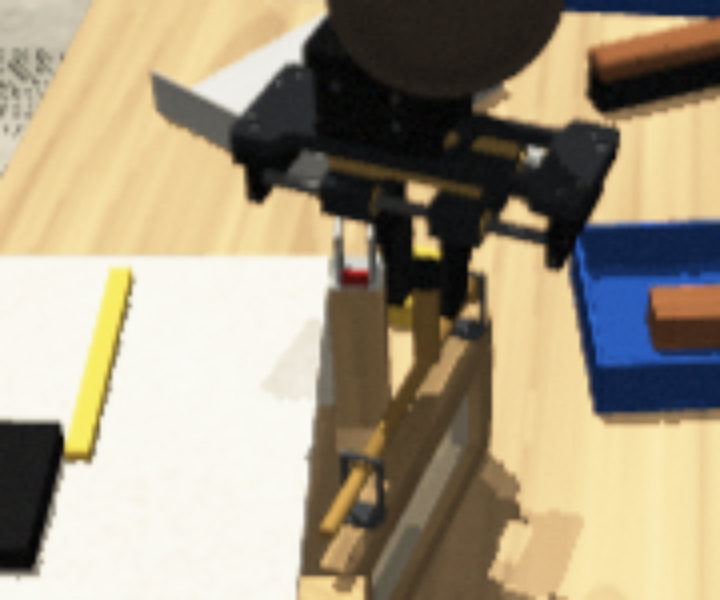

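View pics/top7.png

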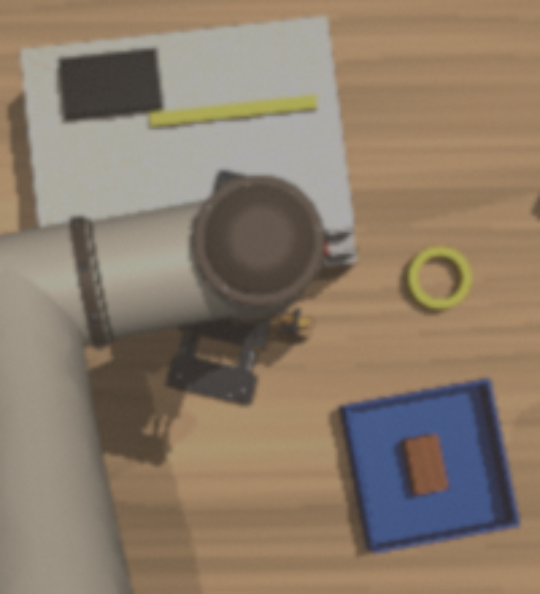

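The side view shows the gate clearly ajar, with the knob in the jaws at (425,275), the free keeper with its red lip at (355,275), and the outer staple's top at about (480,278). The offcut is still in the tray. I'll check the angle from that staple and that everything is at rest.

Run:
```python
from station import arm
from h import *
np.set_printoptions(precision=2,suppress=True)
arm.wait(.5)
a=arm.camera("side"); b=np.load("pics/side7.npy")
q=onz(a,(480/4+210,278/4+90),166); H=np.array([589.4,71.3]); v=q[:2]-H
print("staple",q,"r",np.hypot(*v),"theta",np.arctan2(-v[1],v[0])+0-(np.pi/2-np.radians(5.4)))
print("diff",np.abs(a["pixels"].astype(int)-b).max())
t=arm.camera("top")
for n,uv,z in (("jar",(192,185),65),("glue",(198,248),140)):
    pass
old=cv2.imread("pics/top0.png")[:,:,::-1].astype(int)
d=np.abs(t["pixels"].astype(int)-old).max(2)
for n,(x0,y0,x1,y1) in dict(jar=(178,172,206,198),glue=(182,234,212,262),tape=(404,170,432,197)).items(): print(n,(d[y0:y1,x0:x1]>25).sum())
s=arm.observe();print(s["force"],s["tcp_pos"],s["grip_width"],s["time"],s["joint_velocities"])
```

```text
staple [ 530.46 -126.51  166.  ] r 206.4037731197238 theta 0.3838149424654691
diff 100
jar 0
glue 0
tape 0
[ 3.81 -1.74 -0.88] [553.08 -67.67 203.06] 22.230758387151518 23.975 [-0.05  0.02  0.01 -0.14 -0.01 -0.07]
```

The staple gives about 0.38 rad (radius 206 mm against the nominal 215), inside the limits. The max pixel difference of 100 between frames needs a look.

Run:
```python
from station import arm
from h import *
a=arm.camera("side")["pixels"].astype(int); arm.wait(.6); b=arm.camera("side")["pixels"].astype(int)
for n,x,y in(("vs 7",a,np.load("pics/side7.npy").astype(int)),("now",a,b)):
    d=np.abs(x-y).max(2); yy,xx=np.where(d>30); print(n,len(yy),list(zip(xx,yy))[:12],d[150:235,280:345].max())
s=arm.observe();print(s["force"],s["tcp_pos"].round(2),s["time"])
```

```text
vs 7 137 [(np.int64(290), np.int64(0)), (np.int64(339), np.int64(0)), (np.int64(339), np.int64(1)), (np.int64(368), np.int64(8)), (np.int64(369), np.int64(8)), (np.int64(363), np.int64(11)), (np.int64(364), np.int64(11)), (np.int64(305), np.int64(13)), (np.int64(359), np.int64(14)), (np.int64(329), np.int64(15)), (np.int64(299), np.int64(16)), (np.int64(297), np.int64(17))] 78
now 38 [(np.int64(382), np.int64(0)), (np.int64(328), np.int64(3)), (np.int64(300), np.int64(4)), (np.int64(300), np.int64(5)), (np.int64(374), np.int64(5)), (np.int64(358), np.int64(14)), (np.int64(359), np.int64(14)), (np.int64(343), np.int64(23)), (np.int64(313), np.int64(25)), (np.int64(314), np.int64(28)), (np.int64(311), np.int64(29)), (np.int64(332), np.int64(29))] 48
[ 4.1343487  -1.76926251 -1.00189655] [553.02 -67.66 202.98] 24.675
```

Only scattered edge pixels changed (sub-pixel jitter of the arm). The TCP is steady to 0.1 mm and the spring load is present. Handing in.

```bash
python3 -c "
from station import arm
arm.job_done(); print(arm.observe()['time'])"
```

```text
the job is handed in; nothing more can be done
the job is handed in; nothing more can be done
```

I put the offcut in the tray, lifted the bolt about 14 mm and drew it back about 32 mm. Then I swung the gate ajar and handed the job in at about 25 s, still gripping the bolt and holding the gate. The job's verdict is not reported to me.

**Last checks**
- **Gate angle:** commanded to 0.35 rad. The outer staple in the side view gave about 0.38 rad; both are inside 0.21–0.54.
- **Hold:** wrist force was steady at about 4–5 N, which fits the closing spring. The TCP moved less than 0.1 mm over the last 0.6 s.
- **Keeper:** wrist force stayed at about 3 N or less while lifting and drawing, far below 45 N. The force on the keeper itself was not measured.
- **Other objects:** the offcut was still in the middle of the tray, and the glue, jar and tape showed no change in the top view.

**What disagreed or was odd**
- **Grip:** the first close was on the knob's cap rather than its shank (22.9 mm, shank 16 mm). I regripped with the pads centred on the cap at 40 N, so the hold is on the cap. It held throughout.
- **Staple radius:** the staple measured 206 mm from the hinge, where 215 mm was given. The angle from it is therefore only good to a few hundredths of a radian.
- **Picture comparison:** the last two side views differed at scattered edge pixels. I put this down to sub-pixel jitter of the arm, as the TCP readings were steady.

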